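Put the orange quilting template away in its slotted block

TASK

Take the orange template off its grey easel and put it away in the wooden block whose slot is empty. Let its lower edge into the slot's flared mouth while the template still leans about as it does on the easel, then straighten it upright and slide it down until it sits fully home in the slot, within the ends of the block, and let go. Leave the purple and the green templates as they are.

Things in the scene. Friction and masses are not known exactly. Their poses are not given: they have to be found in the camera images.
- orange_template: Orange acrylic sheet, white grid, 80 mm wide, 120 tall, 6 thick, about 70 g. Origin: middle of lower edge; x across thickness, y along width, z up to top edge. It leans 20 degrees on a fixed grey easel, top towards the robot; backrest on the robot's side reaches 61 up it, above that both faces are free; a 9 lip in front of its foot. Straight up lifts it clear.
- empty_block: Fixed wooden block, in mm 64 (x) by 110 (y) by 44 high, origin centre of underside. Slot along y through its centre, open at the ends: white chamfers narrow from 32 wide at the top to 8.5 at 30 up, then straight to the floor at 8 up. A seated template has its thickness along x, its foot on that floor; slack lets it lean 7 degrees. A like block holds the green template.
- purple_template: Bystander: purple template of the same size and axes as the orange one, leaning on an identical grey easel. Easels and blocks all stand squarely to the robot within 17 degrees.
- green_template: Bystander: green template of the same size and axes, already seated upright in the other wooden block, just as the orange one should finally stand.
Not all that is in view belongs to the job. What is meant by the orange_template is not turquoise, and is the larger of those in its own colour.

How it is judged:
On the way:
1. the orange template's lower edge is in the mouth of the empty block's slot (at least 4 mm below the block's top) while the template leans at least 8 degrees (z of orange_template in the frame of empty_block below 0.04 m and x of orange_template in the frame of empty_block between -0.016 and 0.016 m and y of orange_template in the frame of empty_block between -0.03 and 0.03 m and angle between orange_template's own z axis and vertical between 0.14 and 0.8 rad), for 0.1 s.
At the end, for the whole second after the job is handed in: The orange template stands in the empty block's slot, released and at rest: lower edge within 6 mm of the slot floor, upright within 10 degrees, within 20 mm of the slot's middle along its length; the purple and green templates are within 20 mm of where they were (z of orange_template in the frame of empty_block between 0 and 0.014 m and x of orange_template in the frame of empty_block between -0.01 and 0.01 m and y of orange_template in the frame of empty_block between -0.02 and 0.02 m and angle between orange_template's own z axis and vertical below 0.18 rad and linear speed of orange_template below 0.02 m/s and distance of each of purple_template, green_template from where it was at the start of the episode below 0.02 m); the robot touches nothing.
It fails at once if the purple or the green template is moved by more than 20 mm (distance of any of purple_template, green_template from where it was at the start of the episode above 0.02 m).
It also fails if it takes over 43 s, if anything falls off the work surface, if the arm or the gripper's body presses on something with over 40 N, if the wrist force passes 120 N, or if a joint passes its speed limit or range.

ROBOT

A 6-joint arm with a two-finger parallel gripper is mounted at the origin on the work surface. World frame = base frame: x ahead of the robot, y to its left, z up, the work surface at z = 0. Lengths are in m, angles in rad, forces in N, time in s.
With the tool pointing down it reaches from about 0.4 to 0.925 m from the base axis. Payload 3.4 kg.
Tool frame: the origin (TCP) lies on the centre line of the jaws, within the pads' length; the fingertips stand 14 mm ahead of it and the grasp point (between the pads) lies 5 mm behind it (r.tip_reach is the distance from the TCP to the fingertips, in m); z points along the fingers, y is the line along which they close (so a half turn about z gives the same grasp; the last joint's range is limited). The gripper opens to 85 mm and grips with 20 to 120 N. Pads are 22 mm wide; open, the fingers measure 114 mm over their backs; the gripper's body (76 mm by 85 mm) begins 54 mm behind the grasp point. The pads swing forward as they close: fully open they stand 13 mm farther back than shut.
Start: joints at [-1.312, 0.307, 1.506, -0, 1.328, -0.073], TCP at [0.187, -0.544, 0.245] pointing down, gripper open.
Joint ranges: [-3.12, 3.12], [-1.05, 2.28], [0.14, 2.33], [-1.42, 4.57], [0.1, 2.73], [-2.68, 2.68]. Speed limits (rad/s): [2.57, 2.57, 3.14, 3.14, 3.14, 3.14].

INTERFACE

Orientations are given as a rotation vector (axis times angle).
In Python, from bench import r gives the robot as it stands.
- The arm moves only by the tool arm_command, never from a script. Its arguments are lists of equal length, an entry for each row: "jaw": the closure, from -1 (fully open) to 1 (shut); "delta_pos": the shift along the tool's x, y, z in cm, a list of three; "twist": the turn, a rotation vector about the tool's x, y, z in rad, a list of three. A call has 1 to 12 rows; each row shifts and turns the commanded pose from where the row before left it, along the tool's axes as they then stand; what a row does not reach is not made up. A row lasts 1/12 s, in which the tool goes at most 41.7 mm and 7.16 degrees, less where a joint would pass 70% of its speed; a pose out of reach is approached as far as the arm can. A call is refused whole if a number of a shift passes 4.17 or a number of a turn 0.125, either way. A call with a gripper value outside its range is refused whole. The fingers move at their own pace and stop on an object; the grip force is fixed at half the most. Time passes only in rows, so rows that do not move let the fingers close. It gives the time, the measured TCP pose, the force, the opening and the grip force at its end, in the units of the state.
- r.observe(): the state, without advancing time (a new reading comes with each control period).
- r.get_image(name): name is "side" or "top" or "wrist"; returns the picture (420x560x3 uint8, red, green, blue); there is no depth.
- r.camera_info(name): a dict with "fx", "fy", "cx", "cy" (pixels), "R" (3x3) and "t" (3): a world point X has camera coordinates R X + t; the wrist camera has in their place "mount" (4x4, takes a point from camera to tool coordinates, whose origin is the TCP and whose axes are the flange's). Camera axes: x right, y down, z forward; pixel columns grow to the right and rows downward; lengths in m; the calibration is good to about 2 mm. A picture is of the moment at which its call begins: read the wrist's pose just before it. camera_info takes no time and is no camera call.
- r.finish_job(): hands the job in; it is judged then, once.
The state is a dict: "time_s": time; "joint_pos": joint angles; "dq": joint speeds; "effort": joint torques, N m; "tcp_pos": TCP position; "eef_rot": TCP orientation; "force": force on the tool from outside, world axes, zero at the start; "moment": the same for the moment, N m; "opening": opening from 0.0 (shut) to 1.0 (fully open); "grasp_force": force on a finger pad.
Only numpy, scipy, OpenCV 4.12 (cv2) and the standard library are available. Lean on these libraries where they do the work, as an engineer would, in place of code of your own. Each camera call takes 0.05 s, during which the arm holds its last target. There are 200 camera calls.

## Working session

There is one attempt and no reset: what is moved stays moved. The work goes in short steps, Python scripts to look and compute and a tool call to move; the robot and the scene stay as the last step left them, time stands still between calls to the robot, and variables do not carry over. Pictures are saved under pics/ and viewed, at most 14 in all, crops included, and the job is handed in when it is done.

Besides the shell and the picture viewer there is one more tool, called after "Call:" as a command line: name --argument value ..., lists and objects as JSON in quotes. arm_command: Moves the arm, as the interface text tells. Its arguments: {"type":"object","properties":{"jaw":{"type":"array","items":{"type":"number"}},"delta_pos":{"type":"array","items":{"type":"array","items":{"type":"number"}}},"twist":{"type":"array","items":{"type":"array","items":{"type":"number"}}}},"required":["jaw","delta_pos","twist"]}

```bash
mkdir -p pics; python3 - <<'E'
from bench import r
import cv2
o=r.observe();print(o)
for n in("top","side","wrist"):
    im=r.get_image(n);cv2.imwrite(f"pics/{n}0.png",cv2.cvtColor(im,cv2.COLOR_RGB2BGR));print(n,r.camera_info(n))
E
```

```text
{'time_s': 0.0, 'joint_pos': array([-1.31247316e+00,  3.07571234e-01,  1.50766656e+00, -1.95844777e-05,
        1.32840287e+00, -7.35024825e-02]), 'dq': array([ 1.83292632e-04, -2.30108089e-04, -6.13044571e-05, -1.52558738e-03,
        1.30998754e-04, -3.17901641e-03]), 'effort': array([-2.28697041e-03, -4.57560790e+01, -2.51912194e+01, -3.59871992e-04,
        1.34227064e-02, -2.88148343e-06]), 'tcp_pos': array([ 0.18711558, -0.54299684,  0.2443846 ]), 'eef_rot': array([-3.09644155e+00, -5.18513286e-01,  3.26379863e-04]), 'force': array([ 0.04069191,  0.14545005, -0.32952338]), 'moment': array([0.0214444 , 0.05619202, 0.0315818 ]), 'grasp_force': 0.0, 'opening': 0.9994358980750787}
top {'fx': 410.31061880158074, 'fy': 410.31061880158074, 'cx': 289.51017712036827, 'cy': 211.3508901963461, 'R': array([[-9.08538918e-04, -9.99990614e-01,  4.23637516e-03],
       [-9.83978952e-01,  1.38703980e-04, -1.78284611e-01],
       [ 1.78282350e-01, -4.33048249e-03, -9.83969842e-01]]), 't': array([0.00577811, 0.56368234, 0.86815566])}
side {'fx': 439.32745409808103, 'fy': 439.32745409808103, 'cx': 277.1359475087449, 'cy': 215.9501155193418, 'R': array([[-0.76457851, -0.64451291,  0.00477543],
       [-0.43742042,  0.51343685, -0.73827229],
       [ 0.47337414, -0.566556  , -0.67448589]]), 't': array([0.4426553 , 0.27348648, 0.79218698])}
wrist {'fx': 313.10211478288977, 'fy': 313.10211478288977, 'cx': 279.054982718917, 'cy': 211.27944942383357, 'mount': array([[-1.02953867e-04, -9.48061567e-01, -3.18086865e-01,
         8.15659037e-02],
       [ 9.99999987e-01, -1.37302648e-04,  8.55662449e-05,
         9.10526689e-04],
       [-1.24796237e-04, -3.18086852e-01,  9.48061569e-01,
        -1.28797097e-01],
       [ 0.00000000e+00,  0.00000000e+00,  0.00000000e+00,
         1.00000000e+00]])}
```

View pics/top0.png

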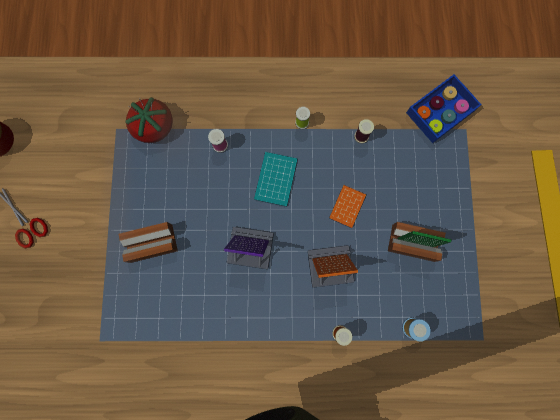

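View pics/side0.png

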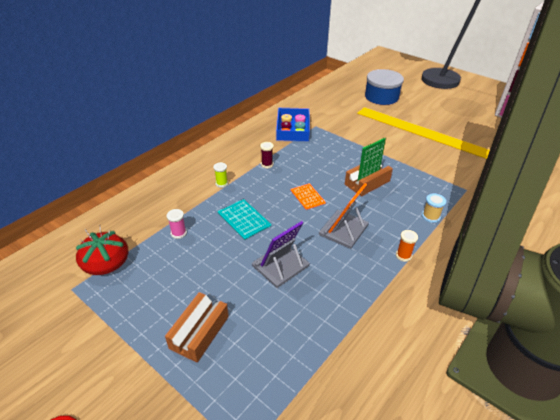

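In the top view there are two orange things: a sheet leaning on the easel at (334,265) and a small flat one at (348,206). The leaning one fits, since it is larger and on a grey easel. The turquoise sheet at (276,178) is ruled out by colour, and the empty block is at (148,242). I'll confirm this with enlarged crops.

```bash
python3 - <<'E'
import cv2,numpy as np
a=cv2.imread("pics/top0.png");s=cv2.imread("pics/side0.png")
def c(i,x,y,w,h,k): return cv2.resize(i[y:y+h,x:x+w],None,fx=k,fy=k,interpolation=cv2.INTER_CUBIC)
cv2.imwrite("pics/c1.png",np.vstack([np.hstack([c(a,300,180,80,120,5)[:600][:300*2],c(a,108,210,80,60,5)[:300].repeat(1,0) if 0 else np.vstack([c(a,108,212,80,60,5),c(s,310,170,80,60,5)])])]))
E
```

```text
(no output)
```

View pics/c1.png

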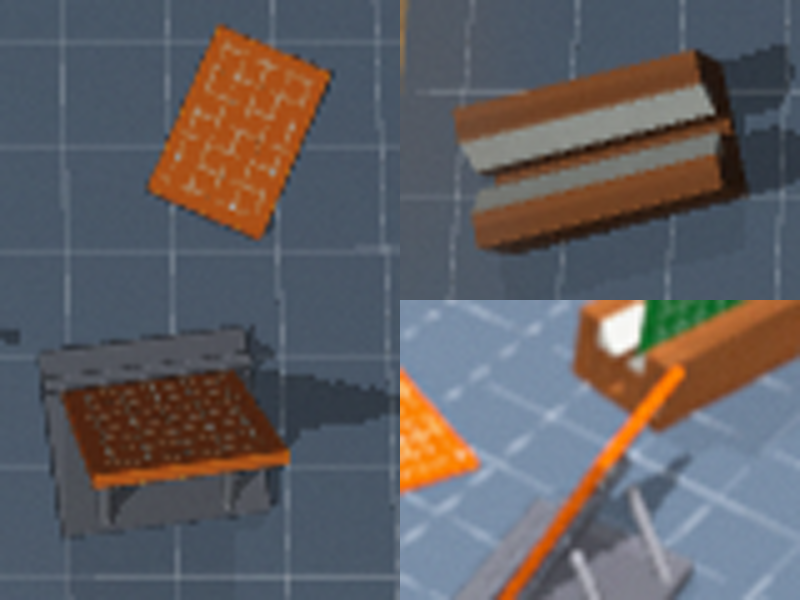

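The crop confirms it. The leaning 80 mm sheet is larger than the flat orange card, and its top edge runs (319.3,275.5)–(357.8,271) in top pixels. The block's top corners are about (119.4,234.4), (167.4,222), (172,249.7) and (124,261.3).

```bash
cat >h.py <<'E'
from bench import r
import numpy as np
from scipy.optimize import least_squares
from scipy.spatial.transform import Rotation as Ro
def proj(n,X):
    c=r.camera_info(n);p=np.atleast_2d(X)@c["R"].T+c["t"]
    return np.c_[c["fx"]*p[:,0]/p[:,2]+c["cx"],c["fy"]*p[:,1]/p[:,2]+c["cy"]]
def blk(p,L): # p=x,y,yaw
    return np.asarray(L)@Ro.from_euler('z',p[2]).as_matrix().T+[p[0],p[1],0]
def tmpl(p,L,lean=np.radians(20)): # x,y,z foot,yaw ; lean top towards -x
    R=(Ro.from_euler('z',p[3])*Ro.from_euler('y',-lean)).as_matrix()
    return np.asarray(L)@R.T+p[:3]
E
python3 - <<'E'
from h import *
B=np.array([[.032,.055,.044],[.032,-.055,.044],[-.032,-.055,.044],[-.032,.055,.044]])
pb=np.array([[119.4,234.4],[167.4,222],[172,249.7],[124,261.3]])
s=least_squares(lambda p:(proj("top",blk(p,B))-pb).ravel(),[.4,.3,.1]);print("block",s.x,s.fun.round(1))
print(proj("side",blk(s.x,B)).round(1))
# template: +x face = front ; corners top edge front/back, left=+y
T=np.array([[.003,.04,.12],[.003,-.04,.12],[-.003,.04,.12],[-.003,-.04,.12],[.003,.04,.009],[.003,-.04,.009]])
pt=np.array([[319,274.5],[357.8,270],[319.4,277],[357.8,272],[312.6,258.8],[347,253.8]])
for z in(None,.01):
  f=lambda p:(proj("top",tmpl(p,T))-pt).ravel() if z is None else (proj("top",tmpl([p[0],p[1],z,p[3]],T))-pt).ravel()
  s=least_squares(f,[.36,-.1,.01,.1]);print("tmpl",s.x,s.fun.round(1));print(tmpl(s.x,T).round(4)[:2])
  print("side",proj("side",tmpl(s.x,T)).round(1))
E
```

```text
block [0.49629065 0.32502306 0.24256533] [-0.6 -0.6 -0.   0.   0.9  0.1 -0.3  0.5]
[[166.  335.6]
 [200.3 291.5]
 [228.4 303.5]
 [195.9 349.9]]
tmpl [ 0.46546177 -0.08790687  0.00058437  0.13138302] [-0.3 -0.1 -0.1 -0.8 -0.4  0.2  0.1 -0.   0.3  0.2  0.4  0.6]
[[ 0.4223 -0.0533  0.1144]
 [ 0.4328 -0.1326  0.1144]]
side [[349.  205.2]
 [364.4 185.8]
 [351.3 206.9]
 [366.6 187.3]
 [329.2 233. ]
 [344.3 213.8]]
tmpl [ 0.4650848  -0.08682133  0.34817542  0.13096571] [-0.5 -0.   0.1 -0.8 -0.6  0.3  0.4  0.   0.1  0.1  0.5  0.5]
[[ 0.422  -0.0522  0.462 ]
 [ 0.4324 -0.1315  0.462 ]]
side [[373.6  43.3]
 [392.2  28.5]
 [376.6  45.3]
 [395.1  30.3]
 [345.3  96.7]
 [363.7  80.2]]
```

```bash
python3 - <<'E'
import cv2,numpy as np
s=cv2.imread("pics/side0.png")
def c(i,x,y,w,h,k): return cv2.resize(i[y:y+h,x:x+w],None,fx=k,fy=k,interpolation=cv2.INTER_CUBIC)
cv2.imwrite("pics/c2.png",np.hstack([c(s,315,170,60,80,6),c(s,160,285,70,80,6)[:, :420]]))
E
```

```text
(no output)
```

View pics/c2.png

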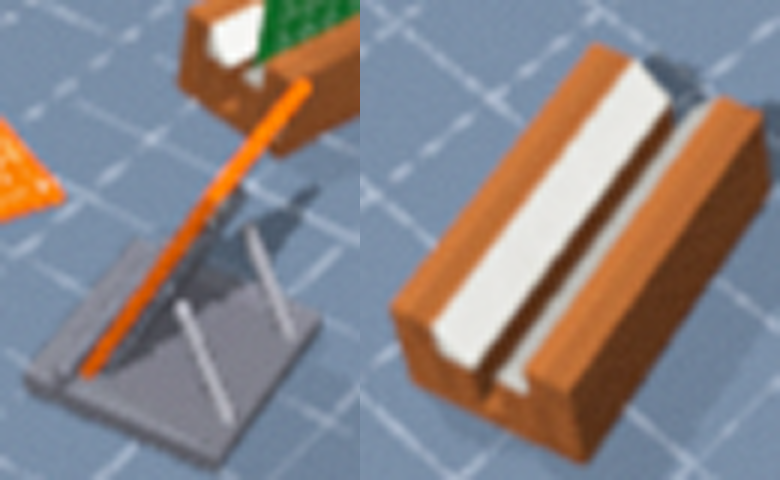

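The side crop shows the template nearly edge-on. Its top corners are about (366.8,184.7), (365.2,182.8) and (349.5,202), and its foot is at about (330,232.5). The empty slot's top corners are (165.3,337), (200,292.2), (227,303.7) and (196.3,350.8). I'll fit both views jointly and work out the grasp pose.

```bash
python3 - <<'E'
from h import *
B=np.array([[.032,.055,.044],[.032,-.055,.044],[-.032,-.055,.044],[-.032,.055,.044]])
pb=np.array([[119.4,234.4],[167.4,222],[172,249.7],[124,261.3]]);ps=np.array([[165.3,337],[200,292.2],[227,303.7],[196.3,350.8]])
s=least_squares(lambda p:np.r_[proj("top",blk(p,B))-pb,proj("side",blk(p,B))-ps].ravel(),[.4,.3,.1]);print("block",s.x,s.fun.round(1))
T=np.array([[.003,.04,.12],[.003,-.04,.12],[-.003,.04,.12],[-.003,-.04,.12],[.003,.04,.009],[.003,-.04,.009]])
pt=np.array([[319,274.5],[357.8,270],[319.4,277],[357.8,272],[312.6,258.8],[347,253.8]])
Ts=np.array([[.003,-.04,.12],[-.003,-.04,.12],[.003,.04,.12]]);qs=np.array([[365.2,182.8],[366.8,184.7],[349.5,202]])
s=least_squares(lambda p:np.r_[proj("top",tmpl(p,T))-pt,proj("side",tmpl(p,Ts))-qs].ravel(),[.46,-.09,.006,.1]);print("tmpl",s.x,s.fun.round(1))
p=s.x
# tool at grasp: z=-templ z, y=+templ x, x=+templ y
R=(Ro.from_euler('z',p[3])*Ro.from_euler('y',-np.radians(20))).as_matrix()
Rt=np.c_[R[:,1],R[:,0],-R[:,2]]
o=r.observe();R0=Ro.from_rotvec(o["eef_rot"])
for up in(.092-.005,.2):
  g=tmpl(p,[[0,0,up]])[0];print("tcp",up,g.round(4),"delta in tool0",R0.inv().apply(g-o["tcp_pos"]).round(4))
print("rotvec tool0",(R0.inv()*Ro.from_matrix(Rt)).as_rotvec().round(3),np.linalg.det(Rt))
E
```

```text
block [0.49608996 0.32604788 0.25189363] [-1.1 -0.3 -0.7 -0.1  0.5 -0.1 -0.6  0.8  0.5 -0.7 -0.3 -0.3  1.  -0.
 -0.4 -0.5]
tmpl [ 0.46508158 -0.08689464  0.0097935   0.13057955] [-0.5 -0.   0.1 -0.8 -0.5  0.3  0.4  0.   0.1  0.1  0.5  0.5 -0.3  0.1
  0.3 -0.3 -0.1  0.3]
tcp 0.087 [ 0.4356 -0.0908  0.0915] delta in tool0 [ 0.3822 -0.3466  0.1536]
tcp 0.2 [ 0.3973 -0.0958  0.1977] delta in tool0 [ 0.3444 -0.3545  0.0475]
rotvec tool0 [-0.294  0.238 -1.355] 1.0
```

Call:
arm_command --jaw '[-1, -1, -1, -1, -1, -1, -1, -1, -1, -1, -1, -1]' --delta_pos '[[0, 0, 0], [0, 0, 0], [0, 0, 0], [0, 0, 0], [0, 0, 0], [0, 0, 0], [0, 0, 0], [0, 0, 0], [0, 0, 0], [0, 0, 0], [0, 0, 0], [0, 0, 0]]' --twist '[[-0.0245, 0.0198, -0.113], [-0.0245, 0.0198, -0.113], [-0.0245, 0.0198, -0.113], [-0.0245, 0.0198, -0.113], [-0.0245, 0.0198, -0.113], [-0.0245, 0.0198, -0.113], [-0.0245, 0.0198, -0.113], [-0.0245, 0.0198, -0.113], [-0.0245, 0.0198, -0.113], [-0.0245, 0.0198, -0.113], [-0.0245, 0.0198, -0.113], [-0.0245, 0.0198, -0.113]]'

```text
time_s: 1.15
tcp_pos: [0.1871, -0.5432, 0.2451]
eef_rot: [1.895, 2.175, 0.383]
force: [0.9, 0.4, -1.0]
opening: 0.998
grasp_force: 0.0
```

```bash
cat >>h.py <<'E'
TP=np.array([.46508,-.08689,.0098,.13058]);BP=np.array([.49609,.32605,.2519])
def tool(yaw,lean):
    R=(Ro.from_euler('z',yaw)*Ro.from_euler('y',-lean)).as_matrix()
    return Ro.from_matrix(np.c_[R[:,1],R[:,0],-R[:,2]])
def rel(p,Rt,n=1):
    o=r.observe();R0=Ro.from_rotvec(o["eef_rot"])
    print("t",round(o["time_s"],2),"tcp",o["tcp_pos"].round(4),"cm tool",(R0.inv().apply(p-o["tcp_pos"])*100/n).round(3),"turn",(R0.inv()*Rt).as_rotvec().round(4),"n",n,"joints",o["joint_pos"].round(2),"F",o["force"].round(1))
E
python3 - <<'E'
from h import *
rel(tmpl(TP,[[0,0,.17]])[0],tool(TP[3],np.radians(20)),14)
E
```

```text
t 1.15 tcp [ 0.1871 -0.5432  0.2451] cm tool [2.962 1.693 1.185] turn [0.0015 0.0003 0.0068] n 14 joints [-1.53  0.31  1.56  0.36  1.32 -1.77] F [ 0.9  0.4 -1. ]
```

Call:
arm_command --jaw '[-1, -1, -1, -1, -1, -1, -1, -1, -1, -1, -1, -1]' --delta_pos '[[2.96, 1.69, 1.18], [2.96, 1.69, 1.18], [2.96, 1.69, 1.18], [2.96, 1.69, 1.18], [2.96, 1.69, 1.18], [2.96, 1.69, 1.18], [2.96, 1.69, 1.18], [2.96, 1.69, 1.18], [2.96, 1.69, 1.18], [2.96, 1.69, 1.18], [2.96, 1.69, 1.18], [2.96, 1.69, 1.18]]' --twist '[[0, 0, 0.0006], [0, 0, 0.0006], [0, 0, 0.0006], [0, 0, 0.0006], [0, 0, 0.0006], [0, 0, 0.0006], [0, 0, 0.0006], [0, 0, 0.0006], [0, 0, 0.0006], [0, 0, 0.0006], [0, 0, 0.0006], [0, 0, 0.0006]]'

```text
time_s: 2.15
tcp_pos: [0.379, -0.1593, 0.1812]
eef_rot: [1.91, 2.163, 0.382]
force: [0.5, -0.3, -0.7]
opening: 0.999
grasp_force: 0.0
```

Call:
arm_command --jaw '[-1, -1, -1]' --delta_pos '[[2.96, 1.69, 1.18], [2.96, 1.69, 1.18], [0, 0, 0]]' --twist '[[0, 0, 0], [0, 0, 0], [0, 0, 0]]'

```text
time_s: 2.4
tcp_pos: [0.4112, -0.0902, 0.1699]
eef_rot: [1.903, 2.176, 0.386]
force: [-0.6, -1.0, -0.1]
opening: 0.997
grasp_force: 0.0
```

```bash
python3 - <<'E'
from h import *
import cv2
rel(tmpl(TP,[[0,0,.17]])[0],tool(TP[3],np.radians(20)))
rel(tmpl(TP,[[0,0,.087]])[0],tool(TP[3],np.radians(20)))
o=r.observe();im=r.get_image("wrist")
c=r.camera_info("wrist");M=c["mount"]
X=tmpl(TP,[[.003,.04,.12],[.003,-.04,.12],[-.003,.04,.12],[-.003,-.04,.12]])
t=Ro.from_rotvec(o["eef_rot"]).inv().apply(X-o["tcp_pos"]);q=(t-M[:3,3])@M[:3,:3]
print(np.c_[c["fx"]*q[:,0]/q[:,2]+c["cx"],c["fy"]*q[:,1]/q[:,2]+c["cy"]].round(1))
cv2.imwrite("pics/w1.png",cv2.cvtColor(im,cv2.COLOR_RGB2BGR))
E
```

```text
t 2.4 tcp [ 0.4112 -0.0902  0.1699] cm tool [-0.368 -0.418 -0.12 ] turn [-0.0013 -0.0051  0.0023] n 1 joints [-0.49  0.05  2.14  0.32  0.69 -0.85] F [-0.6 -1.  -0.1]
t 2.4 tcp [ 0.4112 -0.0902  0.1699] cm tool [-0.41  -0.408  8.18 ] turn [-0.0013 -0.0051  0.0023] n 1 joints [-0.49  0.05  2.14  0.32  0.69 -0.85] F [-0.6 -1.  -0.1]
[[277.1 187.1]
 [277.1 304.6]
 [266.9 187. ]
 [268.  304.5]]
```

View pics/w1.png

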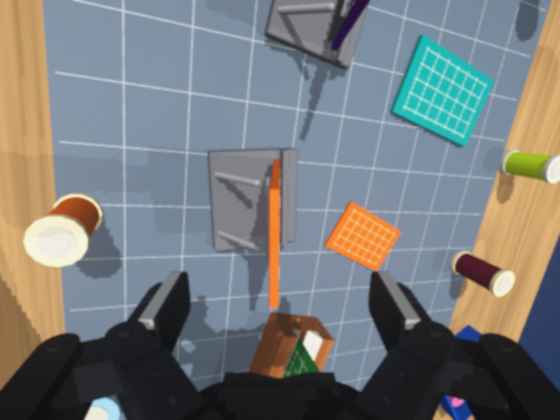

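The wrist view shows the template's top edge at columns 269–280, rows 188–306, within 2 px of the prediction. The grasp line is confirmed, so I'm descending and closing.

Call:
arm_command --jaw '[-1, -1, -1, -1, -1, -1, 1, 1, 1, 1, 1, 1]' --delta_pos '[[-0.41, -0.3, 0], [0, 0, 2.2], [0, 0, 2.2], [0, 0, 2.2], [0, 0, 1.6], [0, 0, 0], [0, 0, 0], [0, 0, 0], [0, 0, 0], [0, 0, 0], [0, 0, 0], [0, 0, 0]]' --twist '[[-0.001, -0.005, 0.002], [0, 0, 0], [0, 0, 0], [0, 0, 0], [0, 0, 0], [0, 0, 0], [0, 0, 0], [0, 0, 0], [0, 0, 0], [0, 0, 0], [0, 0, 0], [0, 0, 0]]'

```text
time_s: 3.45
tcp_pos: [0.4369, -0.0986, 0.0935]
eef_rot: [1.909, 2.158, 0.379]
force: [-0.2, 0.2, 0.9]
opening: 0.14
grasp_force: 0.0
```

Call:
arm_command --jaw '[1, 1, 1, 1]' --delta_pos '[[0, 0, 0], [0, 0, 0], [0, 0, 0], [0, 0, 0]]' --twist '[[0, 0, 0], [0, 0, 0], [0, 0, 0], [0, 0, 0]]'

```text
time_s: 3.78
tcp_pos: [0.4369, -0.0985, 0.0933]
eef_rot: [1.909, 2.158, 0.379]
force: [-2.4, -1.0, 7.5]
opening: 0.063
grasp_force: 60.1
```

```bash
python3 - <<'E'
from h import *
o=r.observe();R=Ro.from_rotvec(o["eef_rot"]);print(R.as_matrix().round(4))
rel(tmpl(TP,[[0,0,.087]])[0],tool(TP[3],np.radians(20)))
print("10cm up in tool:",R.inv().apply([0,0,10]))
rel(o["tcp_pos"]+[0,0,.12],tool(BP[2],np.radians(20)))
E
```

```text
[[-0.1212  0.9318  0.3422]
 [ 0.9926  0.1153  0.0376]
 [-0.0044  0.3443 -0.9389]]
t 3.78 tcp [ 0.4369 -0.0985  0.0933] cm tool [ 0.783 -0.1    0.15 ] turn [ 0.0024  0.0073 -0.007 ] n 1 joints [-0.47  0.24  2.22  0.47  0.43 -0.99] F [-2.4 -1.   7.5]
10cm up in tool: [-0.04399948  3.44270948 -9.38860029]
t 3.78 tcp [ 0.4369 -0.0985  0.0933] cm tool [ -0.053   4.131 -11.266] turn [ 0.0021  0.0489 -0.121 ] n 1 joints [-0.47  0.24  2.22  0.47  0.43 -0.99] F [-2.4 -1.   7.5]
```

Call:
arm_command --jaw '[1, 1, 1, 1, 1, 1, 1, 1, 1, 1, 1, 1]' --delta_pos '[[0, 0.34, -0.94], [0, 0.34, -0.94], [0, 0.52, -1.41], [0, 0.52, -1.41], [0, 0.52, -1.41], [0, 0.52, -1.41], [0, 0.52, -1.41], [0, 0.52, -1.41], [0, 0.52, -1.41], [0, 0.52, -1.41], [0, 0.52, -1.41], [0, 0, 0]]' --twist '[[0, 0, 0], [0, 0, 0], [0, 0, 0], [0, 0, 0], [0, 0, 0], [0, 0, 0], [0, 0, 0], [0, 0, 0], [0, 0, 0], [0, 0, 0], [0, 0, 0], [0, 0, 0]]'

```text
time_s: 4.78
tcp_pos: [0.4386, -0.0984, 0.2509]
eef_rot: [1.906, 2.155, 0.38]
force: [1.2, -1.5, -0.3]
opening: 0.062
grasp_force: 59.2
```

```bash
cat >>h.py <<'E'
OFF=np.array([0,-.0078,.0885])
def goal(z,lean,dx=0,dy=0):
    R=(Ro.from_euler('z',BP[2])*Ro.from_euler('y',-lean)).as_matrix()
    f=blk(BP,[[dx,dy,0]])[0]+[0,0,z]
    return f+R@OFF,tool(BP[2],lean)
E
python3 - <<'E'
from h import *
import cv2
g,Rt=goal(.15,np.radians(20));rel(g,Rt,14)
a=[cv2.cvtColor(r.get_image(n),cv2.COLOR_RGB2BGR) for n in("top","side")]
c=lambda i,x,y,w,h,k:cv2.resize(i[y:y+h,x:x+w],None,fx=k,fy=k)
cv2.imwrite("pics/l.png",np.hstack([c(a[0],210,200,180,140,2),c(a[1],230,60,180,140,2)]))
E
```

```text
t 4.78 tcp [ 0.4386 -0.0984  0.2509] cm tool [2.877 0.495 0.298] turn [ 0.0057  0.0512 -0.1201] n 14 joints [-0.47 -0.03  1.97  0.24  0.91 -0.71] F [ 1.2 -1.5 -0.3]
```

View pics/l.png

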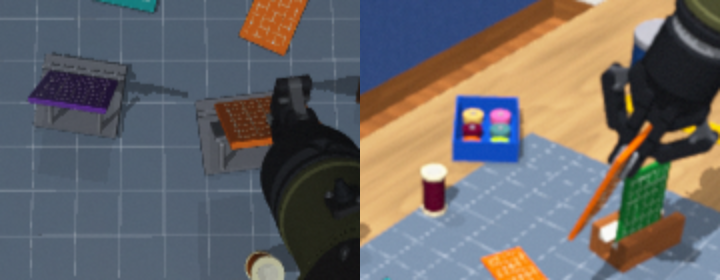

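The template is held and lifted clear at about the easel's lean; its foot is near side-crop (572,238). Purple and green have not moved. Moving over to the empty block at this height.

Call:
arm_command --jaw '[1, 1, 1, 1, 1, 1, 1, 1, 1, 1, 1, 1]' --delta_pos '[[2.88, 0.5, 0.2], [2.88, 0.5, 0.2], [2.88, 0.5, 0.2], [2.88, 0.5, 0.2], [2.88, 0.5, 0.2], [2.88, 0.5, 0.2], [2.88, 0.5, 0.2], [2.88, 0.5, 0.2], [2.88, 0.5, 0.2], [2.88, 0.5, 0.2], [2.88, 0.5, 0.2], [2.88, 0.5, 0.2]]' --twist '[[0, 0, 0], [0, 0, 0], [0, 0, 0], [0, 0, 0], [0, 0, 0], [0, 0, 0], [0, 0, 0], [0, 0, 0], [0, 0, 0], [0, 0, 0], [0, 0, 0], [0, 0, 0]]'

```text
time_s: 5.88
tcp_pos: [0.4578, 0.2542, 0.2426]
eef_rot: [1.911, 2.161, 0.374]
force: [0.2, -0.6, 0.2]
opening: 0.066
grasp_force: 59.1
```

```bash
python3 - <<'E'
from h import *
g,Rt=goal(.09,np.radians(20));rel(g,Rt,6)
E
```

```text
t 5.88 tcp [0.4578 0.2542 0.2426] cm tool [ 0.922 -0.113  1.186] turn [-0.0025  0.0488 -0.1203] n 6 joints [ 0.52  0.1   1.85 -0.18  0.88  0.49] F [ 0.2 -0.6  0.2]
```

Call:
arm_command --jaw '[1, 1, 1, 1, 1, 1, 1, 1]' --delta_pos '[[0.9, -0.11, 1.18], [0.9, -0.11, 1.18], [0.9, -0.11, 1.18], [0.9, -0.11, 1.18], [0.9, -0.11, 1.18], [0.9, -0.11, 1.18], [0, 0, 0], [0, 0, 0]]' --twist '[[0, 0.008, -0.02], [0, 0.008, -0.02], [0, 0.008, -0.02], [0, 0.008, -0.02], [0, 0.008, -0.02], [0, 0.008, -0.02], [0, 0, 0], [0, 0, 0]]'

```text
time_s: 6.55
tcp_pos: [0.4663, 0.3085, 0.1736]
eef_rot: [1.779, 2.293, 0.399]
force: [0.3, 0.0, -1.1]
opening: 0.065
grasp_force: 59.1
```

```bash
python3 - <<'E'
from h import *
import cv2
g,Rt=goal(.09,np.radians(20));rel(g,Rt,1)
g,Rt=goal(.034,np.radians(20));rel(g,Rt,1)
o=r.observe();R=Ro.from_rotvec(o["eef_rot"])
# predicted template corners from tool pose
def tp(L): return o["tcp_pos"]+R.apply((np.asarray(L)-OFF)[:,[1,0,2]]*[1,1,-1])
L=[[.003,.04,.0],[.003,-.04,0],[.003,.04,.12],[.003,-.04,.12]]
print("top",proj("top",tp(L)).round(1).tolist(),"side",proj("side",tp(L)).round(1).tolist())
a=[cv2.cvtColor(r.get_image(n),cv2.COLOR_RGB2BGR) for n in("top","side")]
c=lambda i,x,y,w,h,k:cv2.resize(i[y:y+h,x:x+w],None,fx=k,fy=k,interpolation=cv2.INTER_CUBIC)
cv2.imwrite("pics/m.png",np.hstack([c(a[0],100,190,100,140,4),c(a[1],145,240,100,140,4)]))
E
```

```text
t 6.55 tcp [0.4663 0.3085 0.1736] cm tool [0.176 0.266 0.146] turn [-0.0037  0.0015 -0.0007] n 1 joints [ 0.58  0.23  1.89 -0.17  0.7   0.44] F [ 0.3  0.  -1.1]
t 6.55 tcp [0.4663 0.3085 0.1736] cm tool [ 0.183 -1.63   5.416] turn [-0.0037  0.0015 -0.0007] n 1 joints [ 0.58  0.23  1.89 -0.17  0.7   0.44] F [ 0.3  0.  -1.1]
top [[119.8, 244.2], [157.2, 234.8], [98.7, 259.6], [142.1, 248.7]] side [[182.6, 320.5], [207.7, 287.2], [194.4, 287.5], [221.8, 252.5]]
```

View pics/m.png

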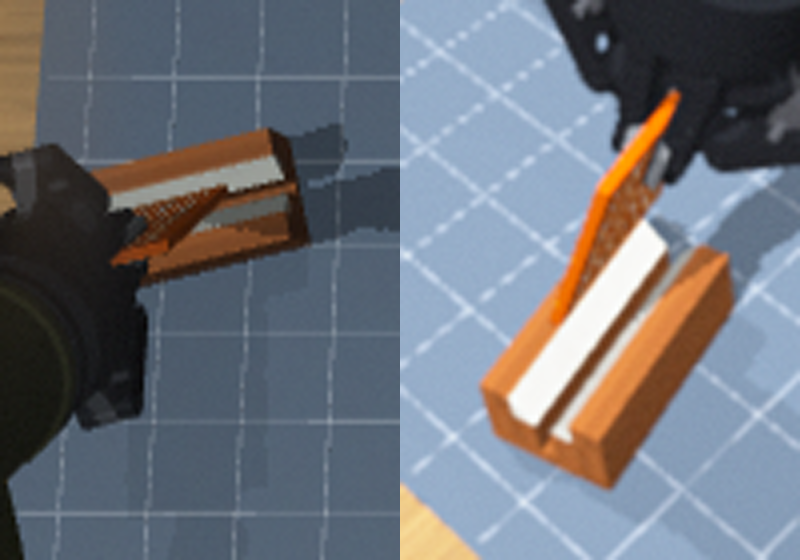

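In the top crop the template foot's right corner is at (157,236.5), against a predicted (157.2,234.8). In the side crop it is at (184,320.5), against (182.6,320.5). The foot is therefore about 3 mm towards the robot from what I assumed, so I'll add about 2.5 mm and lower it leaning into the mouth.

Call:
arm_command --jaw '[1, 1, 1, 1, 1, 1, 1, 1, 1, 1]' --delta_pos '[[0.18, 0.25, 0], [0, -0.28, 0.75], [0, -0.28, 0.75], [0, -0.28, 0.75], [0, -0.28, 0.75], [0, -0.28, 0.75], [0, -0.14, 0.7], [0, -0.1, 0.65], [0, 0, 0], [0, 0, 0]]' --twist '[[0, 0, 0], [0, 0, 0], [0, 0, 0], [0, 0, 0], [0, 0, 0], [0, 0, 0], [0, 0, 0], [0, 0, 0], [0, 0, 0], [0, 0, 0]]'

```text
time_s: 7.48
tcp_pos: [0.4715, 0.312, 0.1226]
eef_rot: [1.779, 2.291, 0.404]
force: [-0.3, -0.8, 0.9]
opening: 0.06
grasp_force: 59.1
```

```bash
python3 - <<'E'
from h import *
import cv2
g,Rt=goal(.032,np.radians(20),.0025);rel(g,Rt,1)
a=[cv2.cvtColor(r.get_image(n),cv2.COLOR_RGB2BGR) for n in("top","side")]
c=lambda i,x,y,w,h,k:cv2.resize(i[y:y+h,x:x+w],None,fx=k,fy=k,interpolation=cv2.INTER_CUBIC)
cv2.imwrite("pics/n.png",np.hstack([c(a[0],100,200,100,100,4),c(a[1],150,270,100,100,4)]))
E
```

```text
t 7.48 tcp [0.4715 0.312  0.1226] cm tool [-0.029 -0.293  0.682] turn [-0.      0.0005 -0.0014] n 1 joints [ 0.58  0.31  1.95 -0.21  0.56  0.49] F [-0.3 -0.8  0.9]
```

View pics/n.png

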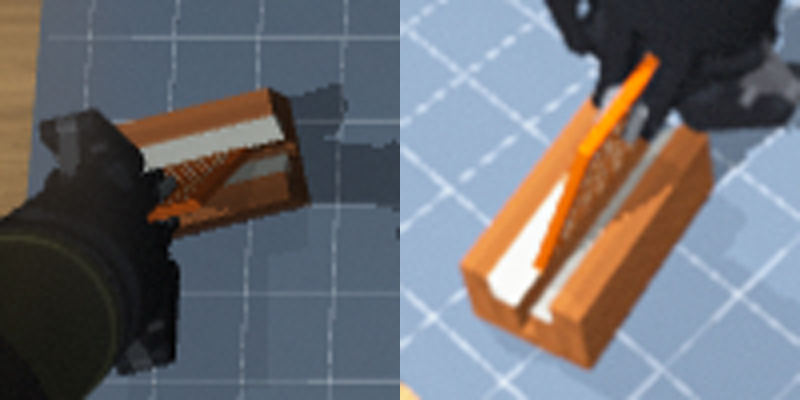

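The side crop shows the foot corner at about (185,337), entering between the white chamfers near the centre line, with no contact force. It needs another 7–8 mm.

Call:
arm_command --jaw '[1, 1, 1, 1, 1, 1]' --delta_pos '[[0, -0.15, 0.35], [0, -0.14, 0.35], [0, 0, 0], [0, 0, 0], [0, 0, 0], [0, 0, 0]]' --twist '[[0, 0, 0], [0, 0, 0], [0, 0, 0], [0, 0, 0], [0, 0, 0], [0, 0, 0]]'

```text
time_s: 8.08
tcp_pos: [0.4713, 0.3121, 0.1159]
eef_rot: [1.778, 2.29, 0.406]
force: [0.8, 0.6, -0.7]
opening: 0.062
grasp_force: 59.1
```

```bash
python3 - <<'E'
from h import *
import cv2
for dx in(0,.0025):
  g,Rt=goal(.032,np.radians(20),dx);rel(g,Rt,1)
  g,Rt=goal(.032,0,dx);rel(g,Rt,1)
o=r.observe();R=Ro.from_rotvec(o["eef_rot"])
def tp(L): return o["tcp_pos"]+R.apply((np.asarray(L)-OFF)[:,[1,0,2]]*[1,1,-1])
print("foot nominal in block",Ro.from_euler('z',-BP[2]).apply(tp([[0,0,0]])[0]-[BP[0],BP[1],0]).round(4))
L=[[.003,.04,.0],[.003,.04,.12],[-.003,.04,.12],[.003,-.04,0],[.003,-.04,.12]]
print("top",proj("top",tp(L)).round(1).tolist(),"side",proj("side",tp(L)).round(1).tolist())
a=[cv2.cvtColor(r.get_image(n),cv2.COLOR_RGB2BGR) for n in("top","side")]
c=lambda i,x,y,w,h,k:cv2.resize(i[y:y+h,x:x+w],None,fx=k,fy=k,interpolation=cv2.INTER_CUBIC)
cv2.imwrite("pics/o.png",np.hstack([c(a[0],130,210,50,60,8),c(a[1],165,285,50,60,8)]))
E
```

```text
t 8.08 tcp [0.4713 0.3121 0.1159] cm tool [-0.042 -0.286 -0.031] turn [ 0.0013  0.     -0.0016] n 1 joints [ 0.58  0.32  1.96 -0.22  0.54  0.5 ] F [ 0.8  0.6 -0.7]
t 8.08 tcp [0.4713 0.3121 0.1159] cm tool [-0.038  2.74   0.507] turn [ 3.504e-01 -2.000e-04 -1.600e-03] n 1 joints [ 0.58  0.32  1.96 -0.22  0.54  0.5 ] F [ 0.8  0.6 -0.7]
t 8.08 tcp [0.4713 0.3121 0.1159] cm tool [-0.042 -0.051  0.055] turn [ 0.0013  0.     -0.0016] n 1 joints [ 0.58  0.32  1.96 -0.22  0.54  0.5 ] F [ 0.8  0.6 -0.7]
t 8.08 tcp [0.4713 0.3121 0.1159] cm tool [-0.037  2.975  0.592] turn [ 3.504e-01 -2.000e-04 -1.600e-03] n 1 joints [ 0.58  0.32  1.96 -0.22  0.54  0.5 ] F [ 0.8  0.6 -0.7]
foot nominal in block [0.0029 0.0004 0.0327]
top [[128.6, 244.3], [110.5, 258.9], [111.4, 261.8], [163.7, 235.5], [150.7, 248.8]] side [[183.5, 338.6], [195.1, 309.8], [198.2, 311.9], [207.4, 305.8], [221.0, 275.2]]
```

View pics/o.png

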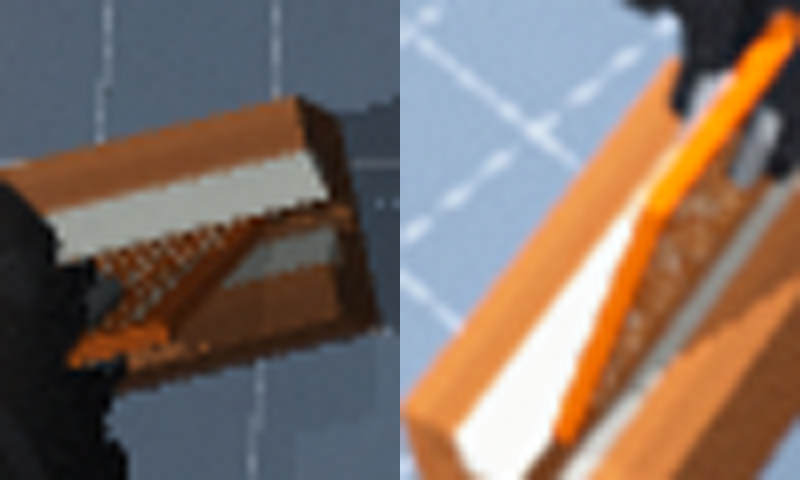

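The foot sits at about (184.4,340) in the side view, in the mouth at the slot line, with depth near 0.032. Now straightening about the foot.

Call:
arm_command --jaw '[1, 1, 1, 1, 1, 1, 1, 1, 1, 1, 1, 1]' --delta_pos '[[0, 0.31, 0.005], [0, 0.31, 0.005], [0, 0.31, 0.005], [0, 0.31, 0.005], [0, 0.31, 0.005], [0, 0.31, 0.005], [0, 0.31, 0.005], [0, 0.31, 0.005], [0, 0.31, 0.005], [0, 0.31, 0.005], [0, 0, 0], [0, 0, 0]]' --twist '[[0.035, 0, 0], [0.035, 0, 0], [0.035, 0, 0], [0.035, 0, 0], [0.035, 0, 0], [0.035, 0, 0], [0.035, 0, 0], [0.035, 0, 0], [0.035, 0, 0], [0.035, 0, 0], [0, 0, 0], [0, 0, 0]]'

```text
time_s: 9.18
tcp_pos: [0.5013, 0.3196, 0.1209]
eef_rot: [1.927, 2.481, 0.002]
force: [0.9, 0.7, -0.8]
opening: 0.063
grasp_force: 59.1
```

```bash
python3 - <<'E'
from h import *
import cv2
g,Rt=goal(.032,0);rel(g,Rt,1)
o=r.observe();R=Ro.from_rotvec(o["eef_rot"])
def tp(L): return o["tcp_pos"]+R.apply((np.asarray(L)-OFF)[:,[1,0,2]]*[1,1,-1])
print("foot nominal in block",Ro.from_euler('z',-BP[2]).apply(tp([[0,0,0]])[0]-[BP[0],BP[1],0]).round(4))
print("side",proj("side",tp([[.003,.04,.0],[-.003,.04,0],[.003,.04,.12],[-.003,.04,.12]])).round(1).tolist())
a=[cv2.cvtColor(r.get_image(n),cv2.COLOR_RGB2BGR) for n in("top","side")]
c=lambda i,x,y,w,h,k:cv2.resize(i[y:y+h,x:x+w],None,fx=k,fy=k,interpolation=cv2.INTER_CUBIC)
cv2.imwrite("pics/q.png",np.hstack([c(a[0],130,210,50,60,8),c(a[1],165,285,50,60,8)]))
E
```

```text
t 9.18 tcp [0.5013 0.3196 0.1209] cm tool [-0.028 -0.349  0.043] turn [ 0.0012 -0.0004 -0.002 ] n 1 joints [0.5  0.45 1.63 0.   1.07 0.25] F [ 0.9  0.7 -0.8]
foot nominal in block [0.0036 0.0003 0.0324]
side [[183.2, 338.7], [186.0, 340.0], [173.0, 298.2], [176.0, 299.5]]
```

View pics/q.png

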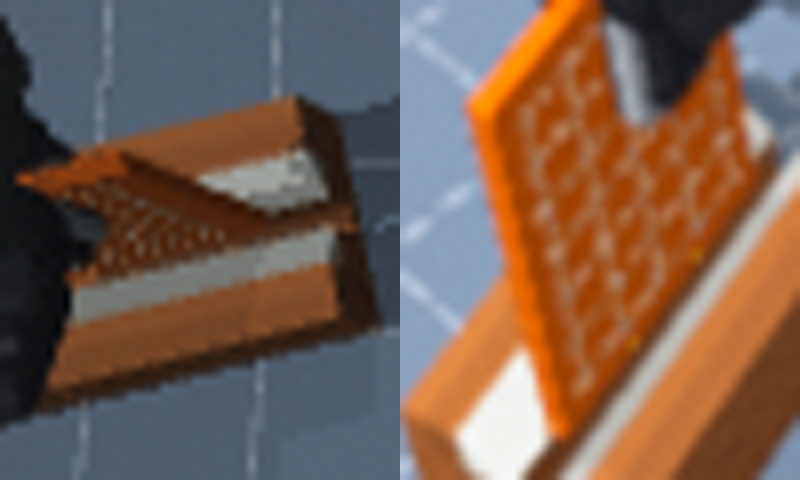

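The template is upright. Its foot is at side (183.5,339)–(185.3,340), and the groove centre there is about (185.2,340.1), so it sits about 2 mm too far in +x. I'll shift back slightly and slide down in stages, watching the force.

Call:
arm_command --jaw '[1, 1, 1, 1, 1, 1, 1]' --delta_pos '[[0, -0.18, 0], [0, 0, 0.2], [0, 0, 0.2], [0, 0, 0.2], [0, 0, 0.2], [0, 0, 0], [0, 0, 0]]' --twist '[[0, 0, 0], [0, 0, 0], [0, 0, 0], [0, 0, 0], [0, 0, 0], [0, 0, 0], [0, 0, 0]]'

```text
time_s: 9.87
tcp_pos: [0.4989, 0.3191, 0.1129]
eef_rot: [-1.927, -2.481, -0.0]
force: [1.1, 0.2, -1.6]
opening: 0.062
grasp_force: 59.1
```

Call:
arm_command --jaw '[1, 1, 1, 1, 1, 1, 1, 1]' --delta_pos '[[0, 0, 0.25], [0, 0, 0.25], [0, 0, 0.25], [0, 0, 0.25], [0, 0, 0.2], [0, 0, 0.2], [0, 0, 0], [0, 0, 0]]' --twist '[[0, 0, 0], [0, 0, 0], [0, 0, 0], [0, 0, 0], [0, 0, 0], [0, 0, 0], [0, 0, 0], [0, 0, 0]]'

```text
time_s: 10.53
tcp_pos: [0.4989, 0.3191, 0.0989]
eef_rot: [-1.926, -2.481, -0.0]
force: [-0.4, 0.8, -0.7]
opening: 0.063
grasp_force: 59.1
```

Call:
arm_command --jaw '[1, 1, 1, 1]' --delta_pos '[[0, 0, 0.1], [0, 0, 0.1], [0, 0, 0], [0, 0, 0]]' --twist '[[0, 0, 0], [0, 0, 0], [0, 0, 0], [0, 0, 0]]'

```text
time_s: 10.87
tcp_pos: [0.4989, 0.3191, 0.0971]
eef_rot: [-1.927, -2.481, -0.001]
force: [-0.1, -0.4, -1.1]
opening: 0.066
grasp_force: 59.1
```

Call:
arm_command --jaw '[1, 1, 1]' --delta_pos '[[0, 0, 0.1], [0, 0, 0], [0, 0, 0]]' --twist '[[0, 0, 0], [0, 0, 0], [0, 0, 0]]'

```text
time_s: 11.12
tcp_pos: [0.4989, 0.3191, 0.0961]
eef_rot: [-1.926, -2.481, -0.0]
force: [-0.2, -0.3, -0.5]
opening: 0.063
grasp_force: 59.1
```

Call:
arm_command --jaw '[1, 1, 1]' --delta_pos '[[0, 0, 0.1], [0, 0, 0], [0, 0, 0]]' --twist '[[0, 0, 0], [0, 0, 0], [0, 0, 0]]'

```text
time_s: 11.37
tcp_pos: [0.4989, 0.3191, 0.0951]
eef_rot: [-1.927, -2.481, -0.0]
force: [0.1, 0.6, -1.1]
opening: 0.063
grasp_force: 59.1
```

Call:
arm_command --jaw '[1, 1, 1]' --delta_pos '[[0, 0, 0.1], [0, 0, 0], [0, 0, 0]]' --twist '[[0, 0, 0], [0, 0, 0], [0, 0, 0]]'

```text
time_s: 11.62
tcp_pos: [0.4989, 0.3191, 0.0941]
eef_rot: [-1.926, -2.481, -0.0]
force: [0.1, 0.1, -1.5]
opening: 0.061
grasp_force: 59.1
```

Call:
arm_command --jaw '[1, 1, 1, 1]' --delta_pos '[[0, 0, 0.1], [0, 0, 0], [0, 0, 0.1], [0, 0, 0]]' --twist '[[0, 0, 0], [0, 0, 0], [0, 0, 0], [0, 0, 0]]'

```text
time_s: 11.95
tcp_pos: [0.4992, 0.3193, 0.0938]
eef_rot: [1.926, 2.481, 0.002]
force: [-2.4, -0.9, 10.6]
opening: 0.067
grasp_force: 60.8
```

```bash
python3 - <<'E'
from h import *
import cv2
o=r.observe();R=Ro.from_rotvec(o["eef_rot"]);print(o["force"],o["moment"])
def tp(L): return o["tcp_pos"]+R.apply((np.asarray(L)-OFF)[:,[1,0,2]]*[1,1,-1])
print("side",proj("side",tp([[.003,.04,.0],[-.003,.04,0],[.003,.04,.12],[-.003,.04,.12]])).round(1).tolist())
f=blk(BP,[[.003,.04,0],[-.003,.04,0]])
print("expected seated top corners",proj("side",f+[0,0,.128]).round(1).tolist())
a=[cv2.cvtColor(r.get_image(n),cv2.COLOR_RGB2BGR) for n in("top","side")]
c=lambda i,x,y,w,h,k:cv2.resize(i[y:y+h,x:x+w],None,fx=k,fy=k,interpolation=cv2.INTER_CUBIC)
cv2.imwrite("pics/s.png",np.hstack([c(a[0],130,210,50,60,8),c(a[1],165,290,50,60,8)]))
E
```

```text
[-2.40039503 -0.87469162 10.57170027] [-0.39438513  0.46862154 -0.05312496]
side [[186.1, 347.4], [188.9, 348.7], [176.5, 308.7], [179.5, 310.1]]
expected seated top corners [[177.1, 307.9], [180.1, 309.2]]
```

View pics/s.png

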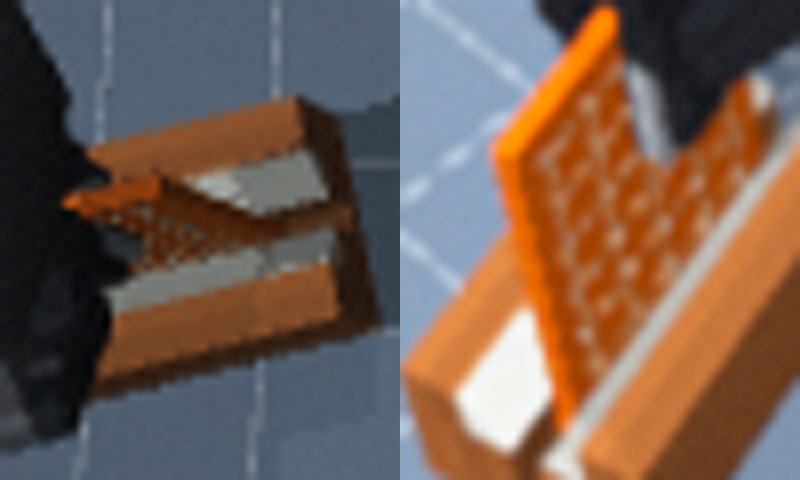

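Floor contact at 10.6 N. The top corner at side (177.1,309) matches the seated position of (177.1,307.9). Releasing and backing off straight up.

Call:
arm_command --jaw '[1, -1, -1, -1, -1, -1, -1, -1, -1, -1, -1, -1]' --delta_pos '[[0, 0, -0.15], [0, 0, 0], [0, 0, 0], [0, 0, 0], [0, 0, 0], [0, 0, 0], [0, 0, 0], [0, 0, 0], [0, 0, -1], [0, 0, -2.5], [0, 0, -2.5], [0, 0, -2.5]]' --twist '[[0, 0, 0], [0, 0, 0], [0, 0, 0], [0, 0, 0], [0, 0, 0], [0, 0, 0], [0, 0, 0], [0, 0, 0], [0, 0, 0], [0, 0, 0], [0, 0, 0], [0, 0, 0]]'

```text
time_s: 13.05
tcp_pos: [0.4987, 0.3189, 0.1799]
eef_rot: [-1.926, -2.481, 0.001]
force: [0.5, 0.1, 0.3]
opening: 0.998
grasp_force: 0.0
```

Call:
arm_command --jaw '[-1, -1, -1, -1, -1, -1]' --delta_pos '[[0, 0, -2], [0, 0, -2], [0, 0, -2], [0, 0, 0], [0, 0, 0], [0, 0, 0]]' --twist '[[0, 0, 0], [0, 0, 0], [0, 0, 0], [0, 0, 0], [0, 0, 0], [0, 0, 0]]'

```text
time_s: 13.55
tcp_pos: [0.4984, 0.3188, 0.2384]
eef_rot: [-1.926, -2.481, 0.0]
force: [-0.4, -0.2, -0.8]
opening: 1.002
grasp_force: 0.0
```

```bash
python3 - <<'E'
from h import *
import cv2
f=blk(BP,[[.003,.04,0],[-.003,.04,0],[.003,-.04,0]])
print("expected seated top corners",proj("side",f+[0,0,.128]).round(1).tolist())
a=cv2.cvtColor(r.get_image("side"),cv2.COLOR_RGB2BGR)
cv2.imwrite("pics/end.png",cv2.resize(a[120:380,140:420],None,fx=2,fy=2,interpolation=cv2.INTER_CUBIC))
E
```

```text
expected seated top corners [[177.1, 307.9], [180.1, 309.2], [203.4, 274.4]]
```

View pics/end.png

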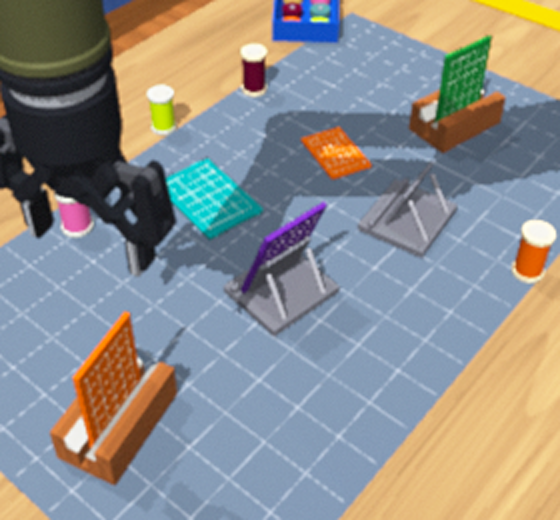

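The orange template stands seated in the slot, with top corners at crop (77,377) and (127,314), that is full-image (178.5,308.5) and (203.5,277). Purple and green are untouched and the gripper is clear, so I'm handing in.

```bash
python3 -c "
from bench import r
print(r.finish_job())"
```

```text
the job is handed in; nothing more can be done
None
```

The orange template stands upright, seated on the slot floor of the empty block and released. The purple and green templates look undisturbed, and I handed the job in at about 13.6 s; no verdict came back.

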